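# Dry-fit a small wooden column

### The arm

A 6-joint arm with a two-finger parallel gripper is mounted at the origin on the work surface. World frame = base frame: x ahead of the robot, y to its left, z up, the work surface at z = 0. Lengths are in m, angles in rad, forces in N, time in s.
With the tool pointing down it reaches from about 0.3 to 0.875 m from the base axis. Payload 6.4 kg.
Tool frame: the origin (TCP) lies between the finger pads; the fingertips stand 25 mm ahead of it and the grasp point (between the pads) lies 6 mm ahead of it; z points along the fingers, y is the line along which they close (so a half turn about z gives the same grasp; the last joint's range is limited). The gripper opens to 85 mm and grips with 20 to 120 N. Pads are 22 mm wide; open, the fingers measure 114 mm over their backs; the gripper's body (76 mm by 85 mm) begins 54 mm behind the grasp point. The pads swing forward as they close: fully open they stand 13 mm farther back than shut.
Start: joints at [-1.307, 0.181, 1.607, -0, 1.354, -0.206], TCP at [0.26, -0.513, 0.256] pointing down, gripper open.
Joint ranges: [-2.99, 2.99], [-0.89, 2.07], [0.3, 2.58], [-1.14, 4.28], [0, 2.63], [-3.12, 3.12]. Speed limits (rad/s): [2.57, 2.57, 3.01, 3.14, 3.14, 3.14].

### API

Orientations are given as a unit quaternion [w, x, y, z].
In Python, from bench import ctrl gives the robot as it stands.
- The arm moves only by the tool servo_tool, never from a script. Its argument "series" is text: rows parted by semicolons, each of 7 numbers parted by spaces: the gripper command: -1 is fully open, 1 is shut, values between are in proportion, then the shift along the tool's x, y, z in m, then the turn, a rotation vector about the tool's x, y, z in degrees. A call has 1 to 12 rows; each row is the pose to reach, as a shift and turn from the pose commanded when the call began, along the tool's axes at that moment; what a row does not reach only later rows make up. A row lasts 1/12 s, in which the tool goes at most 41.7 mm and 7.16 degrees, less where a joint would pass 70% of its speed; a pose out of reach is approached as far as the arm can. A call with a gripper value outside its range is refused whole. The fingers move at their own pace and stop on an object; the grip force is fixed at half the most. Time passes only in rows, so rows that repeat a pose let the fingers close. It gives the time, the measured TCP pose, the force, the opening and the grip force at its end, in the units of the state.
- ctrl.get_obs(): the state, without advancing time (a new reading comes with each control period).
- ctrl.camera(name): name is "scene" or "top" or "wrist"; returns a dict with "img" (384x512x3 uint8, red, green, blue), "z_map" (384x512 float32, m along the optical axis (not along the pixel's ray), 0 where there is no reading), "fovy" (degrees; the focal length in pixels is half the picture's height over the tangent of half this angle, whatever the lens; pixels are square), "cx", "cy" (the principal point, pixels), "k1" (the pictures are not rectified: a ray, as slopes to the right and down, at radius r is drawn at 1 + k1 r^2 times it, then the intrinsics apply), "extrinsics" (4x4, takes a point from camera to world coordinates); the wrist camera has in their place "T_tool_cam" (4x4, takes a point from camera to tool coordinates, whose origin is the TCP and whose axes are the flange's). Camera axes: x right, y down, z forward; pixel columns grow to the right and rows downward; lengths in m; the calibration is good to about 2 mm. A picture is of the moment at which its call begins: read the wrist's pose just before it.
- ctrl.hand_in(): hands the job in; it is judged then, once.
The state is a dict: "time_s": time; "q": joint angles; "dq": joint speeds; "joint_efforts": joint torques, N m; "eef_pos": TCP position; "eef_rot": TCP orientation; "wrist_force": force on the tool from outside, world axes, zero at the start; "torque": the same for the moment, N m; "opening": opening from 0.0 (shut) to 1.0 (fully open); "grasp_force": force on a finger pad.
Only numpy, scipy, OpenCV 4.12 (cv2) and the standard library are available. Lean on these libraries where they do the work, as an engineer would, in place of code of your own. Each camera call takes 0.05 s, during which the arm holds its last target. There are 200 camera calls.

### The job

Dry-fit the little wooden column in the middle of the round plywood plate: first the cross piece, then the square block on it, the hexagonal block on that, then the ring, and last the finial, standing upright with its spigot fully down in the ring's hole. Build it in that order, each piece lying flat and centred to within about 8 mm on the one below, let go of everything and leave the column standing. Leave the glue bottle, the jar and the tape measure where they stand.

Things in the scene. Friction and masses are not known exactly. Their poses are not given: they have to be found in the camera images.
- plate_top (a point): centre of the top face of the round plywood plate, 140 mm in diameter and 12 mm thick, fixed flat on the bench (top face 12 mm above the bench), with a small dark dot at its centre. The column is built here. z axis up
- cross_mid (a point): centre (half-way up, 12 mm above its underside) of the plus-shaped cross piece: two crossed bars along its x and y axes, each 64 mm long and 24 mm wide, 24 mm thick; it can be gripped over 64 mm between two opposite arm ends or over 24 mm on one arm; z axis up; wooden, loose; it starts lying flat on the bench at any yaw
- square_mid (a point): centre (12 mm above its underside) of the solid square block, 50 x 50 mm and 24 mm thick, sides along its x and y axes; z axis up; wooden, loose; it starts lying flat on the bench at any yaw
- hexagon_mid (a point): centre (12 mm above its underside) of the solid hexagonal block, 48 mm across flats (55 mm across corners) and 24 mm thick; one pair of flats faces its +x and -x axes; z axis up; wooden, loose; it starts lying flat on the bench at any yaw
- ring_mid (a point): centre (11 mm above its underside, in the open hole) of the round wooden ring, 56 mm outer diameter, hole 36 mm, 22 mm thick; z axis up; wooden, loose; it starts lying flat on the bench at any yaw
- finial_mid (a point): point on the axis half-way up (30 mm above the foot) of the turned round finial, 60 mm tall, loose, wooden, standing upright on its spigot at the start. From the bottom: spigot 26 mm diameter and 16 mm long; flange 46 mm diameter and 6 mm thick (16 to 22 mm above the foot); neck 24 mm diameter; knob 32 mm diameter from 32 to 54 mm above the foot, by which it is gripped; top narrowed to 24 mm. Seated, its flange rests on the ring and the spigot hangs inside the hole. z axis up
- glue_mid (a point): centre (62 mm above the bench) of the white glue bottle with an orange cap, 54 mm diameter, 125 mm tall, standing loose; a bystander to leave alone
- jar_mid (a point): centre (35 mm above the bench) of the amber glass jar with a steel lid, 64 mm diameter, 70 mm tall, standing loose; a bystander to leave alone
- tape_mid (a point): centre (29 mm above the bench) of the black tape measure, 62 mm (along its x) by 34 mm by 58 mm tall, with a small steel tongue at +x, standing loose; a bystander to leave alone
Not all that is in view belongs to the job. Leave any blue, purple or red look-alike of the part that bears square_mid alone.

How it is judged:
By the outcome, as a careful person would: the job done as asked, in the order asked, and still so for the second after the job is handed in, with the robot touching nothing.
It also fails if it takes over 136 s, if anything falls off the work surface, if the arm or the gripper's body presses on something with over 40 N, if the wrist force passes 120 N, or if a joint passes its speed limit or range.

## Working session

There is one attempt and no reset: what is moved stays moved. The work goes in short steps, Python scripts to look and compute and a tool call to move; the robot and the scene stay as the last step left them, time stands still between calls to the robot, and variables do not carry over. Pictures are saved under pics/ and viewed, at most 14 in all, crops included, and the job is handed in when it is done.

Besides the shell and the picture viewer there is one more tool, called after ">>>" in YAML: its name, and indented under it one key for each argument. servo_tool: Moves the arm, as the interface text tells. Its arguments: {"type":"object","properties":{"series":{"type":"string"}},"required":["series"]}

```bash
ls; mkdir -p pics
cat > h.py <<'E'
import numpy as np, cv2
from bench import ctrl
from scipy.spatial.transform import Rotation as R
def grab(name):
    o=ctrl.get_obs(); c=ctrl.camera(name)
    if name=='wrist':
        T=np.eye(4); w=o['eef_rot']; T[:3,:3]=R.from_quat([w[1],w[2],w[3],w[0]]).as_matrix(); T[:3,3]=o['eef_pos']
        c['E']=T@np.array(c['T_tool_cam'])
    else: c['E']=np.array(c['extrinsics'])
    return c
def save(c,f,crop=None,s=1):
    im=c['img'][:,:,::-1]
    if crop: im=im[crop[1]:crop[3],crop[0]:crop[2]]
    cv2.imwrite(f,cv2.resize(im,None,fx=s,fy=s,interpolation=cv2.INTER_CUBIC))
def K(c):
    f=192/np.tan(np.radians(c['fovy'])/2); return np.array([[f,0,c['cx']],[0,f,c['cy']],[0,0,1.]])
def ray(c,u,v):
    d=cv2.undistortPoints(np.array([[[u,v]]],float),K(c),np.array([c['k1'],0,0,0.]))[0,0]
    return c['E'][:3,3], c['E'][:3,:3]@np.array([d[0],d[1],1.])
def at_z(c,u,v,z):
    o,d=ray(c,u,v); return o+d*(z-o[2])/d[2]
def depth(c,u,v):
    o,d=ray(c,u,v); z=np.median(c['z_map'][int(v)-1:int(v)+2,int(u)-1:int(u)+2]); return o+d*z
def cloud(c):
    uu,vv=np.meshgrid(np.arange(512.),np.arange(384.))
    d=cv2.undistortPoints(np.stack([uu,vv],-1).reshape(-1,1,2),K(c),np.array([c['k1'],0,0,0.]))[:,0]
    z=c['z_map'].reshape(-1,1); P=np.hstack([d*z,z])@c['E'][:3,:3].T+c['E'][:3,3]
    P[z[:,0]==0]=np.nan; return P.reshape(384,512,3)
def proj(c,P):
    p=np.linalg.inv(c['E'])@np.append(P,1); x=p[:2]/p[2]; x=x*(1+c['k1']*(x@x)); k=K(c); return k[0,0]*x+k[:2,2]
E
python3 - <<'E'
from h import *
import pickle
for n in ['scene','top']:
    c=grab(n); save(c,f'pics/{n}0.png',s=1.5); pickle.dump(c,open(n+'0.pkl','wb'))
    print(n,c['fovy'],c['cx'],c['cy'],c['k1'],c['E'].round(3).tolist(),c['z_map'].min(),c['z_map'].max())
o=ctrl.get_obs();print(o['time_s'],o['eef_rot'],o['eef_pos'],o['opening'])
E
```

```text
pics
scene 44.56095375532686 262.5526942693931 187.66949043367148 0.01217127065341081 [[-0.812, 0.476, -0.337, 0.882], [0.583, 0.677, -0.449, 0.536], [0.015, -0.561, -0.828, 1.049], [0.0, 0.0, 0.0, 1.0]] 0.0 2.843735
top 45.88029270564145 251.16701731827197 192.41924694844883 -0.030392003626854805 [[-0.03, -0.999, 0.045, 0.405], [-1.0, 0.029, -0.009, 0.015], [0.008, -0.045, -0.999, 1.246], [0.0, 0.0, 0.0, 1.0]] 0.0 2.06448
0.1 [-7.90272519e-04  9.72528206e-01  2.32783724e-01 -3.15054860e-05] [ 0.26019882 -0.51223428  0.25548207] 1.0011677779788124
```

View pics/top0.png

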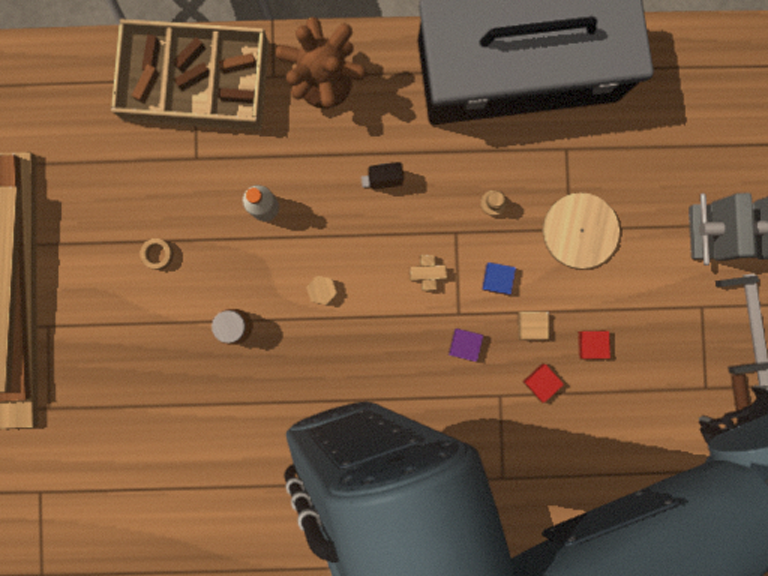

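View pics/scene0.png

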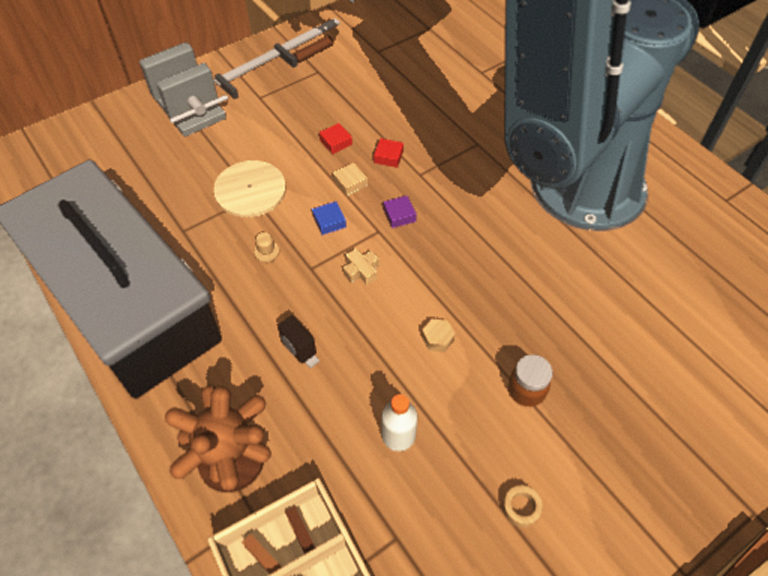

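Top picture (in ×1.5 pixels): plate dot (582,231), cross (429,273), natural-wood square (534,326), hexagon (322,291), ring (156,254), finial (493,203), glue (257,198), jar (231,327), tape (385,176).

There are five square candidates: natural (534,326), blue (499,278), purple (467,344), and red (595,345) and (545,383). The natural wooden one fits square_mid, because the coloured ones are named as look-alikes.

Run:
```python
from h import *
import pickle
from scipy import ndimage
t=pickle.load(open('top0.pkl','rb')); s=pickle.load(open('scene0.pkl','rb'))
save(t,'pics/sqcrop.png',(270,120,440,280),4)
P=cloud(t); Q=cloud(s)
print('bench z',np.nanmedian(P[150:250,200:300,2]))
for n,u,v,h in [('plate',582,231,.012),('cross',429,273,.024),('square',534,326,.024),('hex',322,291,.024),('ring',156,254,.022),('finial',493,203,.06),('glue',257,198,.125),('jar',231,327,.07),('tape',385,176,.058)]:
    p=at_z(t,u/1.5,v/1.5,h)
    out=[]
    for X in (P,Q):
        near=np.hypot(X[...,0]-p[0],X[...,1]-p[1])<(.09 if n=='plate' else .05)
        m=near&(X[...,2]>h*.75 if n!='plate' else X[...,2]>.006)
        xy=X[m]
        r=cv2.minAreaRect((xy[:,:2]*1000).astype(np.float32))
        out.append((np.median(xy[:,2]).round(4),np.round((xy[:,:2].max(0)+xy[:,:2].min(0))/2,3),np.round(r[0],0),np.round(r[1],0),round(r[2],0)))
    print(n,p.round(3),*out,sep='\n   ')
print('dot scene->',at_z(s,249/1.5,186/1.5,.012), 'dot top', at_z(t,582/1.5,231/1.5,.012))
```

```text
bench z -0.0011291962708804837
plate
   [ 0.555 -0.375  0.012]
   (np.float64(0.0107), array([ 0.555, -0.373]), array([ 558., -373.]), array([139., 141.]), 23.0)
   (np.float64(0.0118), array([ 0.561, -0.372]), array([ 561., -372.]), array([138., 140.]), 2.0)
cross
   [ 0.485 -0.091  0.024]
   (np.float64(0.0225), array([ 0.487, -0.09 ]), array([487., -89.]), array([59., 59.]), 44.0)
   (np.float64(0.024), array([ 0.49 , -0.088]), array([490., -87.]), array([59., 58.]), 47.0)
square
   [ 0.384 -0.277  0.024]
   (np.float64(0.0226), array([ 0.385, -0.277]), array([ 385., -276.]), array([48., 49.]), 88.0)
   (np.float64(0.0238), array([ 0.39 , -0.277]), array([ 389., -277.]), array([56., 52.]), 88.0)
hex
   [0.458 0.102 0.024]
   (np.float64(0.0226), array([0.461, 0.103]), array([461., 104.]), array([52., 47.]), 16.0)
   (np.float64(0.0245), array([0.464, 0.105]), array([464., 105.]), array([53., 50.]), 20.0)
ring
   [0.534 0.4   0.022]
   (np.float64(0.0213), array([0.537, 0.403]), array([537., 403.]), array([55., 52.]), 89.0)
   (np.float64(0.0226), array([0.539, 0.403]), array([539.
[... 298 characters left out ...]
oat64(0.122), array([0.616, 0.206]), array([616., 206.]), array([26., 30.]), 78.0)
   (np.float64(0.1218), array([0.62 , 0.209]), array([621., 210.]), array([30., 33.]), 54.0)
jar
   [0.399 0.258 0.07 ]
   (np.float64(0.0687), array([0.4  , 0.264]), array([400., 263.]), array([55., 55.]), 23.0)
   (np.float64(0.07), array([0.402, 0.265]), array([403., 264.]), array([56., 55.]), 47.0)
tape
   [ 0.656 -0.016  0.058]
   (np.float64(0.056), array([ 0.663, -0.019]), array([664., -18.]), array([36., 62.]), 7.0)
   (np.float64(0.0573), array([ 0.667, -0.015]), array([667., -15.]), array([36., 62.]), 6.0)
dot scene-> [ 0.56022129 -0.37234271  0.012     ] dot top [ 0.55479123 -0.37533097  0.012     ]
```

View pics/sqcrop.png

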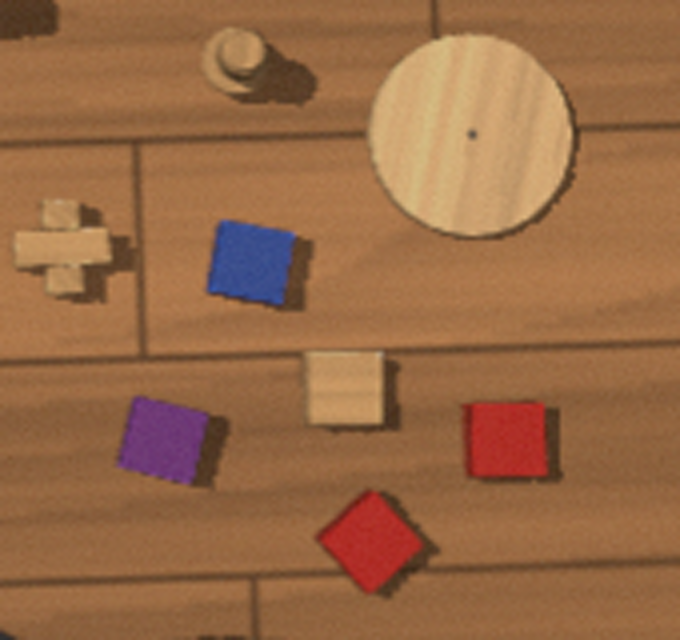

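The natural wooden block at crop (345,388) is the only one that isn't coloured, so that is the square. I'll go over the plate first to measure its centre with the wrist camera, turning the tool so its x matches world x.

>>> servo_tool:
  series: "-1 0.31 0.01 0.03 0 0 26.9;-1 0.31 0.01 0.03 0 0 26.9;-1 0.31 0.01 0.03 0 0 26.9;-1 0.31 0.01 0.03 0 0 26.9;-1 0.31 0.01 0.03 0 0 26.9;-1 0.31 0.01 0.03 0 0 26.9;-1 0.31 0.01 0.03 0 0 26.9;-1 0.31 0.01 0.03 0 0 26.9;-1 0.31 0.01 0.03 0 0 26.9;-1 0.31 0.01 0.03 0 0 26.9"

```text
time_s: 0.93
eef_pos: [0.5424, -0.3795, 0.225]
eef_rot: [-0.001, 1.0, 0.002, -0.001]
wrist_force: [-0.2, 0.3, 0.1]
opening: 0.999
grasp_force: 0.0
```

Run:
```python
from h import *
import pickle
c=grab('wrist'); pickle.dump(c,open('w1.pkl','wb')); save(c,'pics/w1.png')
print(np.round(c['T_tool_cam'],3).tolist(),c['fovy'],c['E'].round(3).tolist(),c['k1'])
P=cloud(c); m=(P[...,2]>.006)&(np.hypot(P[...,0]-.558,P[...,1]+.373)<.09)
print(np.nanmin(P[m],0),np.nanmax(P[m],0),np.nanmedian(P[m],0)); print('plate center exp px',proj(c,[.558,-.373,.012]))
print(ctrl.get_obs()['eef_pos'],ctrl.get_obs()['eef_rot'],ctrl.get_obs()['time_s'])
```

```text
[[-0.001, -0.947, -0.321, 0.083], [1.0, -0.0, -0.001, 0.0], [0.0, -0.321, 0.947, -0.116], [0.0, 0.0, 0.0, 1.0]] 71.58882432910782 [[0.003, -0.947, -0.322, 0.625], [-1.0, -0.003, 0.001, -0.379], [-0.002, 0.322, -0.947, 0.341], [0.0, 0.0, 0.0, 1.0]] -0.024756180364573523
[ 0.48962285 -0.45430721  0.00758845] [ 0.62723143 -0.30484399  0.29739658] [ 0.55429303 -0.37786296  0.26979597]
plate center exp px [252.76061746 159.23788066]
[ 0.54137764 -0.38056788  0.22538165] [-3.98352270e-04  9.99999220e-01  9.58619728e-04 -6.94211997e-04] 0.9833
```

View pics/w1.png

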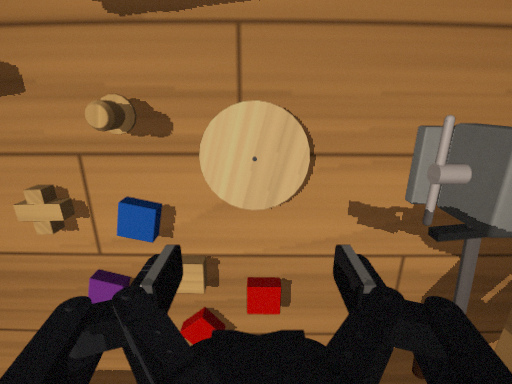

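The wrist picture shows the plate dot at (254,158), the cross at (45,210) and the finial at (110,113). The vise is off to the right, clear of the plate.

```bash
cat >> h.py <<'E'
def seg(c,p,r,zlo,zhi):
    P=cloud(c); m=(P[...,2]>zlo)&(P[...,2]<zhi)&(np.hypot(P[...,0]-p[0],P[...,1]-p[1])<r); X=P[m]
    q=cv2.minAreaRect((X[:,:2]*1000).astype(np.float32))
    print('ztop %.4f n %d bbox-mid %s  rect c %s size %s ang %.1f mean %s'%(np.median(X[:,2]),len(X),((X[:,:2].max(0)+X[:,:2].min(0))/2).round(4),np.round(q[0],1),np.round(q[1],1),q[2],X[:,:2].mean(0).round(4)))
    return X
E
python3 - <<'E'
from h import *
import pickle
c=pickle.load(open('w1.pkl','rb'))
print('dot',at_z(c,254.5,158.5,.012),depth(c,254,158))
seg(c,(.558,-.373),.08,.006,.03)
seg(c,(.488,-.089),.05,.019,.03)
seg(c,(.612,-.21),.04,.052,.07)
E
```

```text
dot [ 0.55894284 -0.37517819  0.012     ] [ 0.55942326 -0.37454245  0.0112488 ]
ztop 0.0104 n 9419 bbox-mid [ 0.5584 -0.3748]  rect c [ 559.1 -375.2] size [137.6 138.2] ang 42.6 mean [ 0.5623 -0.3748]
ztop 0.0225 n 1405 bbox-mid [ 0.489  -0.0892]  rect c [488.7 -89.4] size [60.8 63.1] ang 46.3 mean [ 0.4899 -0.0909]
ztop 0.0580 n 719 bbox-mid [ 0.613  -0.2129]  rect c [ 612.8 -214.2] size [30.8 29.6] ang 17.1 mean [ 0.6133 -0.2152]
```

>>> servo_tool:
  series: "-1 -0.055 -0.29 0.06 0 0 0;-1 -0.055 -0.29 0.06 0 0 0;-1 -0.055 -0.29 0.06 0 0 0;-1 -0.055 -0.29 0.06 0 0 0;-1 -0.055 -0.29 0.06 0 0 0;-1 -0.055 -0.29 0.06 0 0 0;-1 -0.055 -0.29 0.06 0 0 0;-1 -0.055 -0.29 0.06 0 0 0;-1 -0.055 -0.29 0.06 0 0 0;-1 -0.055 -0.29 0.06 0 0 0"

```text
time_s: 1.82
eef_pos: [0.4862, -0.0922, 0.1668]
eef_rot: [0.001, 1.0, 0.0, 0.0]
wrist_force: [-0.9, -0.2, 0.3]
opening: 0.997
grasp_force: 0.0
```

Run:
```python
from h import *
import pickle
c=grab('wrist'); pickle.dump(c,open('w2.pkl','wb')); save(c,'pics/w2.png')
X=seg(c,(.488,-.089),.05,.019,.03)
# finer cross yaw: minimise bbox over rotations
XY=X[:,:2]*1000
best=min(np.arange(-45,45,.5),key=lambda a:np.prod(np.ptp(XY@np.array([[np.cos(np.radians(a)),-np.sin(np.radians(a))],[np.sin(np.radians(a)),np.cos(np.radians(a))]]),axis=0)*-1))
print('diag-max ang',best)
seg(c,(.462,.104),.04,.019,.03)
o=ctrl.get_obs();print(o['eef_pos'],o['eef_rot'])
```

```text
ztop 0.0224 n 2284 bbox-mid [ 0.4891 -0.0888]  rect c [489.1 -89. ] size [60.7 61. ] ang 46.5 mean [ 0.4902 -0.089 ]
diag-max ang -43.5
ztop 0.0225 n 1731 bbox-mid [0.463  0.1041]  rect c [463.2 103.7] size [49.2 55.3] ang 47.0 mean [0.4639 0.1031]
[ 0.48669763 -0.09301399  0.16707087] [ 6.68557306e-04  9.99999416e-01 -3.96919383e-04  7.51102640e-04]
```

View pics/w2.png

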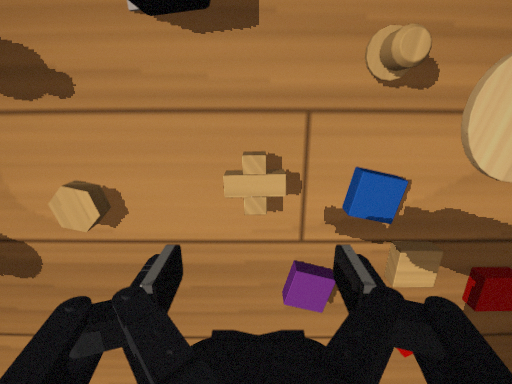

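The second view agrees on the cross at (0.489, -0.089), aligned with the tool. Before descending I'll measure where the open fingertips actually are along tool z.

Run:
```python
from h import *
import pickle
c=pickle.load(open('w2.pkl','rb')); P=cloud(c)
for sl in [(slice(240,300),slice(140,185)),(slice(240,300),slice(333,375))]:
    Q=P[sl]; Q=Q[(Q[...,2]>.08)]
    i=np.argsort(Q[:,2])[:10]; print('fingertip xyz',np.median(Q[i],0).round(4), np.percentile(Q[:,2],[0,2,10]).round(4),'tcp z .167')
```

```text
fingertip xyz [ 0.4865 -0.0492  0.1535] [0.1519 0.1557 0.1604] tcp z .167
fingertip xyz [ 0.4874 -0.1352  0.1539] [0.1526 0.1557 0.1604] tcp z .167
```

>>> servo_tool:
  series: "-1 0.003 -0.0025 0.04 0 0 0;-1 0.003 -0.0025 0.08 0 0 0;-1 0.003 -0.0025 0.12 0 0 0;-1 0.003 -0.0025 0.144 0 0 0;-1 0.003 -0.0025 0.144 0 0 0;1 0.003 -0.0025 0.144 0 0 0;1 0.003 -0.0025 0.144 0 0 0;1 0.003 -0.0025 0.144 0 0 0;1 0.003 -0.0025 0.144 0 0 0;1 0.003 -0.0025 0.144 0 0 0;1 0.003 -0.0025 0.144 0 0 0"

```text
time_s: 2.78
eef_pos: [0.4908, -0.0898, 0.0243]
eef_rot: [0.001, 1.0, 0.0, 0.002]
wrist_force: [-0.4, -1.5, 7.8]
opening: 0.729
grasp_force: 67.1
```

>>> servo_tool:
  series: "1 0 0 -0.04 0 0 0;1 0 0 -0.08 0 0 0;1 0.07 0.286 -0.08 0 0 0;1 0.07 0.286 -0.08 0 0 0;1 0.07 0.286 -0.08 0 0 0;1 0.07 0.286 -0.08 0 0 0;1 0.07 0.286 -0.08 0 0 0;1 0.07 0.286 -0.08 0 0 0;1 0.07 0.286 -0.08 0 0 0;1 0.07 0.286 -0.08 0 0 0;1 0.07 0.286 -0.08 0 0 0"

```text
time_s: 3.7
eef_pos: [0.5592, -0.3776, 0.1027]
eef_rot: [0.001, 1.0, -0.001, 0.001]
wrist_force: [0.6, 0.6, -0.7]
opening: 0.732
grasp_force: 66.1
```

Run:
```python
from h import *
import pickle
c=grab('wrist'); pickle.dump(c,open('w3.pkl','wb')); save(c,'pics/w3.png')
o=ctrl.get_obs();print(o['eef_pos'],o['eef_rot'],o['opening'],o['wrist_force'])
P=cloud(c); m=(P[...,2]>.085)&(P[...,2]<.115); print(np.round([np.nanmin(P[m],0),np.nanmax(P[m],0)],3))
seg(c,(.39,-.277),.045,.019,.03)
```

```text
[ 0.55893358 -0.37530445  0.10230249] [-2.13688233e-04  9.99999820e-01 -5.60757373e-04 -2.62040622e-05] 0.7372763542911114 [-0.34747502 -0.04510635 -0.93778658]
[[ 0.524 -0.423  0.085]
 [ 0.59  -0.332  0.115]]
ztop 0.0224 n 807 bbox-mid [ 0.3892 -0.2656]  rect c [ 389.1 -266. ] size [26.4 50.2] ang 88.2 mean [ 0.3941 -0.2652]
```

View pics/w3.png

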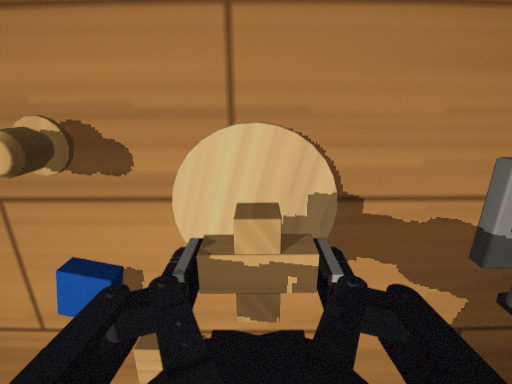

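The cross is held level, with the plate beneath it. I'll set it down and release.

>>> servo_tool:
  series: "1 0 0 0.035 0 0 0;1 0 0 0.06 0 0 0;1 0 0 0.067 0 0 0;1 0 0 0.067 0 0 0;-1 0 0 0.067 0 0 0;-1 0 0 0.067 0 0 0;-1 0 0 0.067 0 0 0;-1 0 0 0.03 0 0 0;-1 0 0 -0.01 0 0 0;-1 0 0 -0.05 0 0 0;-1 0 0 -0.05 0 0 0"

```text
time_s: 4.67
eef_pos: [0.5632, -0.3778, 0.1627]
eef_rot: [0.005, 1.0, 0.0, 0.005]
wrist_force: [1.4, -0.6, 2.7]
opening: 0.998
grasp_force: 0.0
```

Run:
```python
from h import *
import pickle
o=ctrl.get_obs();print(o['eef_pos'],o['opening'],o['wrist_force'])
c=grab('wrist'); X=seg(c,(.559,-.375),.05,.030,.05)
```

```text
[ 0.56320844 -0.37784466  0.16270527] 0.9982168884280286 [ 1.40043351 -0.64450964  2.73250199]
ztop 0.0343 n 2519 bbox-mid [ 0.5578 -0.3725]  rect c [ 557.8 -372.6] size [60.9 60.9] ang 44.6 mean [ 0.559  -0.3726]
```

>>> servo_tool:
  series: "-1 -0.1705 -0.0985 0 0 0 0;-1 -0.1705 -0.0985 0 0 0 0;-1 -0.1705 -0.0985 0 0 0 0;-1 -0.1705 -0.0985 0 0 0 0;-1 -0.1705 -0.0985 0 0 0 0;-1 -0.1705 -0.0985 0 0 0 0;-1 -0.1705 -0.0985 0 0 0 0;-1 -0.1705 -0.0985 0 0 0 0"

```text
time_s: 5.38
eef_pos: [0.3891, -0.2766, 0.1525]
eef_rot: [0.0, 1.0, 0.0, 0.0]
wrist_force: [0.1, 0.1, -0.1]
opening: 1.0
grasp_force: 0.0
```

Run:
```python
from h import *
import pickle
o=ctrl.get_obs();print(o['eef_pos'],o['eef_rot'],o['opening'],o['wrist_force'])
c=grab('wrist'); X=seg(c,(.3885,-.2765),.04,.019,.03)
```

```text
[ 0.38908367 -0.27658532  0.15247771] [3.98308580e-04 9.99999832e-01 8.51464716e-05 4.12004451e-04] 0.9999262237882877 [ 0.07200145  0.07930897 -0.1409957 ]
ztop 0.0224 n 2455 bbox-mid [ 0.3879 -0.2779]  rect c [ 387.7 -277.5] size [50.  50.2] ang 88.6 mean [ 0.389  -0.2777]
```

>>> servo_tool:
  series: "-1 -0.0005 0.001 0.04 0 0 0;-1 -0.0005 0.001 0.08 0 0 0;-1 -0.0005 0.001 0.12 0 0 0;-1 -0.0005 0.001 0.127 0 0 0;1 -0.0005 0.001 0.127 0 0 0;1 -0.0005 0.001 0.127 0 0 0;1 -0.0005 0.001 0.127 0 0 0;1 -0.0005 0.001 0.127 0 0 0;1 -0.0005 0.001 0.127 0 0 0;1 -0.0005 0.001 0.127 0 0 0;1 -0.0005 0.001 0.087 0 0 0;1 -0.0005 0.001 0.042 0 0 0"

```text
time_s: 6.43
eef_pos: [0.3867, -0.2756, 0.1062]
eef_rot: [-0.002, 1.0, 0.0, -0.002]
wrist_force: [1.4, -0.5, 0.3]
opening: 0.572
grasp_force: 62.4
```

>>> servo_tool:
  series: "1 0.1705 0.0965 -0.02 0 0 0;1 0.1705 0.0965 -0.02 0 0 0;1 0.1705 0.0965 -0.02 0 0 0;1 0.1705 0.0965 -0.02 0 0 0;1 0.1705 0.0965 -0.02 0 0 0;1 0.1705 0.0965 -0.02 0 0 0;1 0.1705 0.0965 -0.02 0 0 0;1 0.1705 0.0965 -0.02 0 0 0"

```text
time_s: 7.1
eef_pos: [0.5583, -0.3733, 0.1273]
eef_rot: [-0.0, 1.0, 0.0, -0.0]
wrist_force: [-0.1, -0.6, -1.3]
opening: 0.568
grasp_force: 62.4
```

Run:
```python
from h import *
o=ctrl.get_obs();print(o['eef_pos'],o['opening'],o['wrist_force'])
c=grab('wrist'); save(c,'pics/w4.png')
seg(c,(.559,-.375),.05,.030,.05); seg(c,o['eef_pos'],.028,.12,.136)
```

```text
[ 0.55828431 -0.37328183  0.12726608] 0.5678631350672513 [-0.09478847 -0.57263655 -1.30875628]
ztop 0.0344 n 2117 bbox-mid [ 0.5718 -0.3725]  rect c [ 571.8 -372.6] size [63.8 36.3] ang 89.5 mean [ 0.5683 -0.3728]
ztop 0.1217 n 7153 bbox-mid [ 0.5562 -0.3734]  rect c [ 556.2 -373.1] size [51.5 50.6] ang 88.7 mean [ 0.5587 -0.3732]
```

View pics/w4.png

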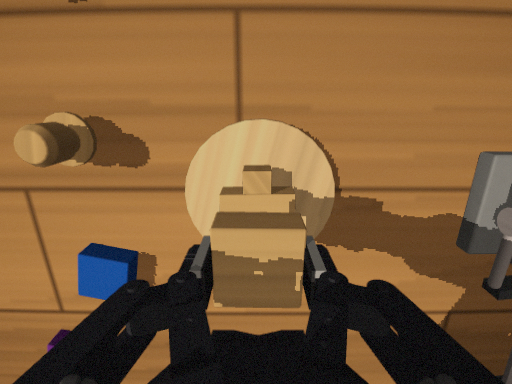

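The square is held level at (0.557, -0.373), over the cross at (0.558, -0.3725). Lowering it now.

>>> servo_tool:
  series: "1 0 -0.001 0.035 0 0 0;1 0 -0.001 0.058 0 0 0;1 0 -0.001 0.066 0 0 0;1 0 -0.001 0.067 0 0 0;1 0 -0.001 0.067 0 0 0"

```text
time_s: 7.57
eef_pos: [0.5578, -0.3723, 0.0623]
eef_rot: [-0.0, 1.0, 0.0, -0.0]
wrist_force: [-4.3, 4.7, 11.3]
opening: 0.569
grasp_force: 67.3
```

>>> servo_tool:
  series: "-1 0 0 -0.001 0 0 0;-1 0 0 -0.001 0 0 0;-1 0 0 -0.001 0 0 0;-1 0 0 -0.04 0 0 0;-1 0 0 -0.08 0 0 0;-1 0 0 -0.1 0 0 0;-1 0 0 -0.1 0 0 0;-1 0 0 -0.1 0 0 0"

```text
time_s: 8.23
eef_pos: [0.5593, -0.3734, 0.1619]
eef_rot: [0.001, 1.0, 0.0, 0.001]
wrist_force: [0.4, 0.0, -0.7]
opening: 0.999
grasp_force: 0.0
```

Run:
```python
from h import *
o=ctrl.get_obs();print(o['eef_pos'],o['opening'],o['wrist_force'])
c=grab('wrist')
seg(c,(.559,-.375),.05,.054,.07)
```

```text
[ 0.5593418  -0.37340961  0.16189389] 0.9985055387182247 [ 0.39683709  0.02833161 -0.66703804]
ztop 0.0584 n 2958 bbox-mid [ 0.5564 -0.3722]  rect c [ 556.3 -372.2] size [50.1 49.9] ang 89.4 mean [ 0.5577 -0.3721]
```

>>> servo_tool:
  series: "-1 -0.095 -0.477 0 0 0 -17;-1 -0.095 -0.477 0 0 0 -17;-1 -0.095 -0.477 0 0 0 -17;-1 -0.095 -0.477 0 0 0 -17;-1 -0.095 -0.477 0 0 0 -17;-1 -0.095 -0.477 0 0 0 -17;-1 -0.095 -0.477 0 0 0 -17;-1 -0.095 -0.477 0 0 0 -17;-1 -0.095 -0.477 0 0 0 -17;-1 -0.095 -0.477 0 0 0 -17;-1 -0.095 -0.477 0 0 0 -17;-1 -0.095 -0.477 0 0 0 -17"

```text
time_s: 9.28
eef_pos: [0.4606, 0.1072, 0.1579]
eef_rot: [-0.001, 0.989, 0.149, -0.002]
wrist_force: [0.3, 0.1, 0.5]
opening: 0.999
grasp_force: 0.0
```

Run:
```python
from h import *
o=ctrl.get_obs();print(o['eef_pos'],o['eef_rot'])
c=grab('wrist'); save(c,'pics/w5.png')
X=seg(c,(.463,.104),.045,.019,.03)*1000
w={a:np.ptp(X[:,:2]@[np.cos(np.radians(a)),np.sin(np.radians(a))]) for a in range(90,150,3)}
print({k:round(v,1) for k,v in w.items()})
```

```text
[0.46061316 0.10717585 0.15790921] [-7.72266714e-04  9.88901472e-01  1.48555576e-01 -2.12690832e-03]
ztop 0.0224 n 1952 bbox-mid [0.4626 0.1047]  rect c [462.9 104.3] size [54.8 48. ] ang 16.9 mean [0.4637 0.1046]
{90: np.float64(53.1), 93: np.float64(52.5), 96: np.float64(51.7), 99: np.float64(50.8), 102: np.float64(49.8), 105: np.float64(48.7), 108: np.float64(48.1), 111: np.float64(49.3), 114: np.float64(50.5), 117: np.float64(51.6), 120: np.float64(52.5), 123: np.float64(53.3), 126: np.float64(53.9), 129: np.float64(54.3), 132: np.float64(54.7), 135: np.float64(54.9), 138: np.float64(54.9), 141: np.float64(54.8), 144: np.float64(54.5), 147: np.float64(54.1)}
```

View pics/w5.png

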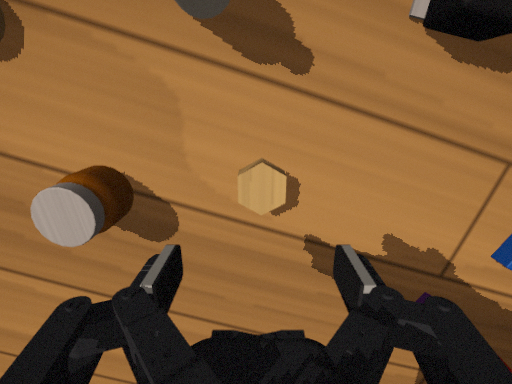

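The hexagon at (262,187) sits between the fingers with its flats square to them. Gripping.

>>> servo_tool:
  series: "-1 0 0 0.04 0 0 0;-1 0 0 0.08 0 0 0;-1 0 0 0.12 0 0 0;-1 0 0 0.138 0 0 0;-1 0 0 0.138 0 0 0;1 0 0 0.138 0 0 0;1 0 0 0.138 0 0 0;1 0 0 0.138 0 0 0;1 0 0 0.138 0 0 0;1 0 0 0.138 0 0 0;1 0 0 0.138 0 0 0"

```text
time_s: 10.25
eef_pos: [0.4653, 0.1041, 0.0238]
eef_rot: [0.0, 0.989, 0.148, 0.002]
wrist_force: [0.3, -0.8, 8.4]
opening: 0.55
grasp_force: 62.5
```

>>> servo_tool:
  series: "1 0 0 -0.04 0 0 0;1 0 0 -0.08 0 0 0;1 -0.001 0.01 -0.12 0 0 0;1 -0.05 0.483 -0.12 0 0 0;1 -0.05 0.483 -0.12 0 0 0;1 -0.05 0.483 -0.12 0 0 0;1 -0.05 0.483 -0.12 0 0 0;1 -0.05 0.483 -0.12 0 0 0;1 -0.05 0.483 -0.12 0 0 0;1 -0.05 0.483 -0.12 0 0 0;1 -0.05 0.483 -0.12 0 0 0;1 -0.05 0.483 -0.12 0 0 0"

```text
time_s: 11.25
eef_pos: [0.5379, -0.2759, 0.1428]
eef_rot: [0.0, 0.989, 0.148, 0.0]
wrist_force: [0.0, 0.2, 0.6]
opening: 0.552
grasp_force: 61.8
```

>>> servo_tool:
  series: "1 -0.010 0.0995 0 0 0 0;1 -0.010 0.0995 0 0 0 0;1 -0.010 0.0995 0 0 0 0;1 -0.010 0.0995 0 0 0 0;1 -0.010 0.0995 0 0 0 0"

```text
time_s: 11.67
eef_pos: [0.557, -0.3726, 0.1421]
eef_rot: [-0.0, 0.989, 0.147, 0.0]
wrist_force: [0.1, 0.8, -0.2]
opening: 0.549
grasp_force: 61.9
```

Run:
```python
from h import *
ctrl.camera('wrist')
o=ctrl.get_obs();print(o['eef_pos'],o['opening'],o['wrist_force'])
c=grab('wrist')
seg(c,(.557,-.3725),.05,.054,.07); seg(c,o['eef_pos'],.029,.132,.15)
```

```text
[ 0.55700656 -0.37121011  0.14191805] 0.5523323499648172 [ 0.49647535  1.37587455 -1.02021145]
ztop 0.0583 n 2227 bbox-mid [ 0.5577 -0.3721]  rect c [ 557.5 -372.1] size [50.  47.7] ang 89.6 mean [ 0.5662 -0.3693]
ztop 0.1405 n 7341 bbox-mid [ 0.5555 -0.3706]  rect c [ 555.1 -370.7] size [57.6 50. ] ang 78.1 mean [ 0.558  -0.3709]
```

>>> servo_tool:
  series: "1 0.001 0 0.03 0 0 0;1 0.001 0 0.05 0 0 0;1 0.001 0 0.057 0 0 0;1 0.001 0 0.059 0 0 0;1 0.001 0 0.059 0 0 0"

```text
time_s: 12.18
eef_pos: [0.5586, -0.3697, 0.0838]
eef_rot: [-0.0, 0.989, 0.149, -0.0]
wrist_force: [-0.1, -0.3, 0.2]
opening: 0.546
grasp_force: 62.7
```

>>> servo_tool:
  series: "1 0 0.001 0.001 0 0 0;1 0 0.001 0.002 0 0 0;1 0 0.001 0.002 0 0 0"

```text
time_s: 12.43
eef_pos: [0.5593, -0.3708, 0.0836]
eef_rot: [-0.0, 0.989, 0.149, 0.0]
wrist_force: [-4.4, 5.3, 14.0]
opening: 0.545
grasp_force: 64.2
```

>>> servo_tool:
  series: "-1 0 0 -0.001 0 0 0;-1 0 0 -0.001 0 0 0;-1 0 0 -0.001 0 0 0;-1 0 0 -0.04 0 0 0;-1 0 0 -0.08 0 0 0;-1 0 0 -0.1 0 0 0;-1 0 0 -0.1 0 0 0;-1 0 0 -0.1 0 0 0"

```text
time_s: 13.1
eef_pos: [0.5594, -0.3729, 0.1828]
eef_rot: [0.001, 0.989, 0.148, 0.001]
wrist_force: [-0.0, -0.3, -0.1]
opening: 1.002
grasp_force: 0.0
```

Run:
```python
from h import *
o=ctrl.get_obs();print(o['eef_pos'],o['opening'],o['wrist_force'])
c=grab('wrist'); save(c,'pics/w6.png')
seg(c,(.557,-.3725),.05,.076,.095)
seg(c,(.557,-.3725),.05,.054,.065)
```

```text
[ 0.55937553 -0.37289131  0.18283652] 1.001515847331478 [-0.03706777 -0.30281264 -0.1224347 ]
ztop 0.0824 n 2548 bbox-mid [ 0.5577 -0.3714]  rect c [ 557.6 -371.1] size [54.8 47.9] ang 18.5 mean [ 0.5588 -0.371 ]
ztop 0.0585 n 346 bbox-mid [ 0.5576 -0.371 ]  rect c [ 557.6 -371. ] size [52.9 52.9] ang 90.0 mean [ 0.5733 -0.3671]
```

View pics/w6.png

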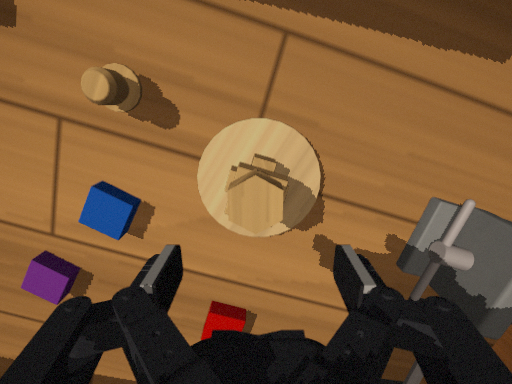

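The hexagon is centred at (0.5577, -0.371) with its top at about 84 mm, and the column looks tidy. Next I'll go to the ring, staying high over the glue bottle.

>>> servo_tool:
  series: "-1 0.2082 -0.7486 -0.02 0 0 17;-1 0.2082 -0.7486 -0.02 0 0 17;-1 0.2082 -0.7486 -0.02 0 0 17;-1 0.2082 -0.7486 -0.02 0 0 17;-1 0.2082 -0.7486 -0.02 0 0 17;-1 0.2082 -0.7486 -0.02 0 0 17;-1 0.2082 -0.7486 -0.02 0 0 17;-1 0.2082 -0.7486 -0.02 0 0 17;-1 0.2082 -0.7486 -0.02 0 0 17;-1 0.2082 -0.7486 -0.02 0 0 17;-1 0.2082 -0.7486 -0.02 0 0 17;-1 0.2082 -0.7486 -0.02 0 0 17"

```text
time_s: 14.15
eef_pos: [0.5439, 0.1293, 0.1916]
eef_rot: [0.0, 1.0, 0.0, -0.002]
wrist_force: [0.8, -0.1, 0.0]
opening: 1.0
grasp_force: 0.0
```

>>> servo_tool:
  series: "-1 -0.007 -0.277 0 0 0 0;-1 -0.007 -0.277 0 0 0 0;-1 -0.007 -0.277 0 0 0 0;-1 -0.007 -0.277 0 0 0 0;-1 -0.007 -0.277 0 0 0 0;-1 -0.007 -0.277 0.03 0 0 0;-1 -0.007 -0.277 0.03 0 0 0;-1 -0.007 -0.277 0.03 0 0 0;-1 -0.007 -0.277 0.03 0 0 0;-1 -0.007 -0.277 0.03 0 0 0"

```text
time_s: 14.98
eef_pos: [0.5377, 0.4035, 0.1618]
eef_rot: [0.001, 1.0, 0.0, -0.001]
wrist_force: [0.1, -0.1, 0.8]
opening: 0.996
grasp_force: 0.0
```

Run:
```python
from h import *
o=ctrl.get_obs();print(o['eef_pos'],o['eef_rot'],o['q'])
c=grab('wrist')
seg(c,(.5385,.4035),.045,.017,.03)
```

```text
[0.53768794 0.40354988 0.16176232] [ 1.00770413e-03  9.99998309e-01  3.97692913e-04 -1.48598711e-03] [ 4.67909316e-01  4.81865650e-01  1.41552619e+00 -4.84848360e-04
  1.24776218e+00  2.03806499e+00]
ztop 0.0202 n 1319 bbox-mid [0.5383 0.403 ]  rect c [538.4 403.2] size [54.9 54.5] ang 77.8 mean [0.5393 0.4032]
```

>>> servo_tool:
  series: "-1 0 0.0005 0.04 0 0 0;-1 0 0.0005 0.08 0 0 0;-1 0 0.0005 0.12 0 0 0;-1 0 0.0005 0.143 0 0 0;-1 0 0.0005 0.143 0 0 0;1 0 0.0005 0.143 0 0 0;1 0 0.0005 0.143 0 0 0;1 0 0.0005 0.143 0 0 0;1 0 0.0005 0.143 0 0 0;1 0 0.0005 0.143 0 0 0;1 0 0.0005 0.143 0 0 0"

```text
time_s: 15.95
eef_pos: [0.5413, 0.4047, 0.0248]
eef_rot: [-0.001, 1.0, 0.0, 0.003]
wrist_force: [-0.0, -0.5, 6.9]
opening: 0.634
grasp_force: 63.7
```

>>> servo_tool:
  series: "1 0 0 -0.04 0 0 0;1 0 0 -0.08 0 0 0;1 0 0 -0.12 0 0 0;1 0 0 -0.16 0 0 0;1 0 0.01 -0.18 0 0 0;1 0.019 0.775 -0.18 0 0 0;1 0.019 0.775 -0.18 0 0 0;1 0.019 0.775 -0.18 0 0 0;1 0.019 0.775 -0.18 0 0 0;1 0.019 0.775 -0.18 0 0 0;1 0.019 0.775 -0.18 0 0 0;1 0.019 0.775 -0.18 0 0 0"

```text
time_s: 16.95
eef_pos: [0.5462, 0.1004, 0.2028]
eef_rot: [0.0, 1.0, 0.0, 0.002]
wrist_force: [0.9, 0.6, -0.7]
opening: 0.634
grasp_force: 63.5
```

>>> servo_tool:
  series: "1 0.012 0.473 0.03 0 0 0;1 0.012 0.473 0.03 0 0 0;1 0.012 0.473 0.03 0 0 0;1 0.012 0.473 0.03 0 0 0;1 0.012 0.473 0.03 0 0 0;1 0.012 0.473 0.03 0 0 0;1 0.012 0.473 0.03 0 0 0;1 0.012 0.473 0.03 0 0 0;1 0.012 0.473 0.03 0 0 0;1 0.012 0.473 0.03 0 0 0;1 0.012 0.473 0.03 0 0 0;1 0.012 0.473 0.03 0 0 0"

```text
time_s: 17.95
eef_pos: [0.5576, -0.377, 0.1726]
eef_rot: [0.002, 1.0, -0.002, 0.001]
wrist_force: [-0.3, -0.3, -0.0]
opening: 0.638
grasp_force: 63.5
```

>>> servo_tool:
  series: "1 0 0 0 0 0 0;1 0 0 0 0 0 0"

```text
time_s: 18.12
eef_pos: [0.558, -0.372, 0.172]
eef_rot: [0.0, 1.0, -0.001, 0.001]
wrist_force: [-0.3, 1.2, -0.6]
opening: 0.635
grasp_force: 63.5
```

Run:
```python
from h import *
o=ctrl.get_obs();print(o['eef_pos'],o['opening'],o['wrist_force'])
c=grab('wrist'); save(c,'pics/w7.png')
seg(c,(.5577,-.3715),.04,.076,.095); seg(c,o['eef_pos'],.031,.15,.185)
```

```text
[ 0.55801776 -0.37197181  0.1719654 ] 0.6354443435165407 [-0.25007523  1.15168512 -0.61201539]
ztop 0.0823 n 1809 bbox-mid [ 0.5665 -0.3715]  rect c [ 566.5 -371.5] size [53.9 35.1] ang 89.8 mean [ 0.5666 -0.3714]
ztop 0.1671 n 7532 bbox-mid [ 0.5551 -0.372 ]  rect c [ 555.1 -371. ] size [58.  55.8] ang 85.7 mean [ 0.5579 -0.3719]
```

View pics/w7.png

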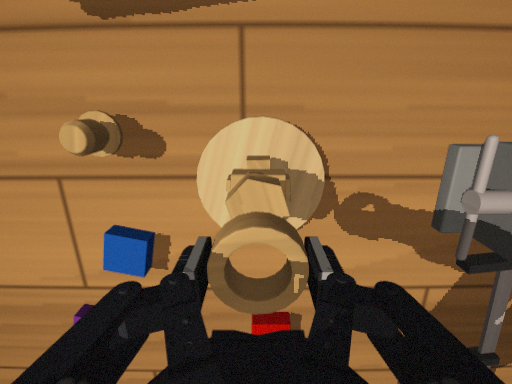

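The ring is held level over the hexagon. Lowering it until it touches.

>>> servo_tool:
  series: "1 0 0 0.035 0 0 0;1 0 0 0.055 0 0 0;1 0 0 0.063 0 0 0;1 0 0 0.066 0 0 0;1 0 0 0.067 0 0 0;1 0 0 0.067 0 0 0"

```text
time_s: 18.67
eef_pos: [0.56, -0.3695, 0.1084]
eef_rot: [0.001, 1.0, 0.001, 0.001]
wrist_force: [1.1, 0.1, 11.7]
opening: 0.635
grasp_force: 66.5
```

>>> servo_tool:
  series: "-1 0 0 -0.001 0 0 0;-1 0 0 -0.001 0 0 0;-1 0 0 -0.001 0 0 0;-1 0 0 -0.04 0 0 0;-1 0 0 -0.08 0 0 0;-1 0 0 -0.093 0 0 0;-1 0 0 -0.093 0 0 0;-1 0 0 -0.093 0 0 0"

```text
time_s: 19.33
eef_pos: [0.5587, -0.3708, 0.198]
eef_rot: [0.001, 1.0, 0.0, 0.001]
wrist_force: [0.1, -0.4, -0.5]
opening: 0.998
grasp_force: 0.0
```

Run:
```python
from h import *
o=ctrl.get_obs();print(o['eef_pos'],o['opening'],o['wrist_force'])
c=grab('wrist')
seg(c,(.557,-.3725),.05,.1,.115)
seg(c,(.557,-.3725),.05,.079,.088)
seg(c,(.613,-.213),.04,.052,.07)
```

```text
[ 0.55867224 -0.3708184   0.19804162] 0.9978286038568376 [ 0.05033803 -0.4169104  -0.45952973]
ztop 0.1042 n 1909 bbox-mid [ 0.5573 -0.3698]  rect c [ 557.4 -369.8] size [55.3 54.8] ang 10.4 mean [ 0.5585 -0.3698]
ztop 0.0825 n 1040 bbox-mid [ 0.5616 -0.3704]  rect c [ 563.2 -372.6] size [46.8 45.8] ang 21.6 mean [ 0.5548 -0.37  ]
ztop 0.0581 n 828 bbox-mid [ 0.6126 -0.214 ]  rect c [ 612.6 -214. ] size [28.5 30.9] ang 89.5 mean [ 0.6137 -0.2152]
```

>>> servo_tool:
  series: "-1 0.055 -0.1585 0.01 0 0 0;-1 0.055 -0.1585 0.01 0 0 0;-1 0.055 -0.1585 0.01 0 0 0;-1 0.055 -0.1585 0.02 0 0 0;-1 0.055 -0.1585 0.02 0 0 0;-1 0.055 -0.1585 0.02 0 0 0;-1 0.055 -0.1585 0.02 0 0 0"

```text
time_s: 19.97
eef_pos: [0.6123, -0.2117, 0.1749]
eef_rot: [-0.001, 1.0, 0.001, -0.001]
wrist_force: [-0.1, 0.3, 0.2]
opening: 0.997
grasp_force: 0.0
```

Run:
```python
from h import *
o=ctrl.get_obs();print(o['eef_pos'],o['opening'],o['wrist_force'])
c=grab('wrist'); save(c,'pics/w8.png',(190,100,330,300),3)
seg(c,(.613,-.213),.04,.056,.07); seg(c,(.613,-.213),.04,.05,.07)
X=seg(c,(.613,-.213),.04,.017,.023)
```

```text
[ 0.61228862 -0.21168746  0.17494327] 0.997488466040763 [-0.05074965  0.30869141  0.21548748]
ztop 0.0582 n 609 bbox-mid [ 0.6135 -0.2123]  rect c [ 613.2 -212.5] size [26.5 27. ] ang 7.2 mean [ 0.6138 -0.2123]
ztop 0.0578 n 834 bbox-mid [ 0.6133 -0.2123]  rect c [ 613.5 -212.2] size [30.8 30.4] ang 67.6 mean [ 0.6152 -0.2122]
ztop 0.0203 n 555 bbox-mid [ 0.618  -0.2124]  rect c [ 618.3 -212.1] size [34.8 44. ] ang 1.7 mean [ 0.6232 -0.2122]
```

View pics/w8.png

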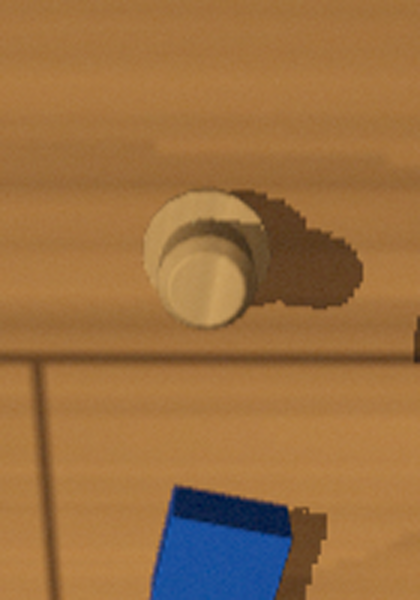

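The finial stands upright at (0.6133, -0.2123). Gripping it by the knob.

>>> servo_tool:
  series: "-1 0.0005 -0.0007 0.04 0 0 0;-1 0.0005 -0.0007 0.08 0 0 0;-1 0.0005 -0.0007 0.115 0 0 0;-1 0.0005 -0.0007 0.129 0 0 0;-1 0.0005 -0.0007 0.129 0 0 0;1 0.0005 -0.0007 0.129 0 0 0;1 0.0005 -0.0007 0.129 0 0 0;1 0.0005 -0.0007 0.129 0 0 0;1 0.0005 -0.0007 0.129 0 0 0;1 0.0005 -0.0007 0.129 0 0 0;1 0.0005 -0.0007 0.129 0 0 0;1 0.0005 -0.0007 0.129 0 0 0"

```text
time_s: 21.02
eef_pos: [0.615, -0.2124, 0.0504]
eef_rot: [0.001, 1.0, 0.0, 0.002]
wrist_force: [-2.1, 0.2, 6.7]
opening: 0.353
grasp_force: 59.1
```

>>> servo_tool:
  series: "1 0 0 -0.04 0 0 0;1 0 0 -0.08 0 0 0;1 0 0 -0.12 0 0 0;1 0 0 -0.15 0 0 0;1 -0.0558 0.158 -0.15 0 0 0;1 -0.0558 0.158 -0.15 0 0 0;1 -0.0558 0.158 -0.15 0 0 0;1 -0.0558 0.158 -0.15 0 0 0;1 -0.0558 0.158 -0.15 0 0 0;1 -0.0558 0.158 -0.15 0 0 0;1 -0.0558 0.158 -0.15 0 0 0;1 -0.0558 0.158 -0.15 0 0 0"

```text
time_s: 22.02
eef_pos: [0.5583, -0.3682, 0.198]
eef_rot: [-0.0, 1.0, 0.001, 0.0]
wrist_force: [0.8, -0.3, -0.8]
opening: 0.352
grasp_force: 59.5
```

Run:
```python
from h import *
o=ctrl.get_obs();print(o['eef_pos'],o['opening'],o['wrist_force'])
c=grab('wrist'); save(c,'pics/w9.png')
s=grab('scene'); save(s,'pics/s9.png',(100,40,260,200),4)
seg(c,(.557,-.37),.04,.1,.112)
for n,d in (('w',c),('s',s)): print(n); seg(d,o['eef_pos'],.028,.157,.164)
```

```text
[ 0.55834084 -0.36824375  0.19803541] 0.3524410552380428 [ 0.76576631 -0.2669378  -0.77921846]
ztop 0.1042 n 1277 bbox-mid [ 0.5644 -0.3701]  rect c [ 564.6 -370.4] size [54.7 40.2] ang 88.7 mean [ 0.5682 -0.3702]
w
ztop 0.1635 n 39 bbox-mid [ 0.5715 -0.3691]  rect c [ 572.5 -369.7] size [41.6 13.8] ang 84.9 mean [ 0.5749 -0.3687]
s
ztop 0.1625 n 3 bbox-mid [ 0.5616 -0.3585]  rect c [ 564.2 -354. ] size [12.6 37. ] ang 65.8 mean [ 0.5644 -0.3564]
```

View pics/s9.png

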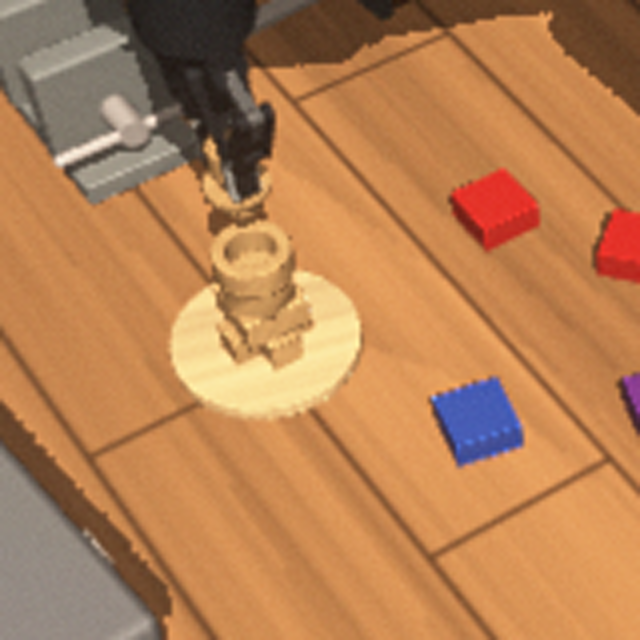

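View pics/w9.png

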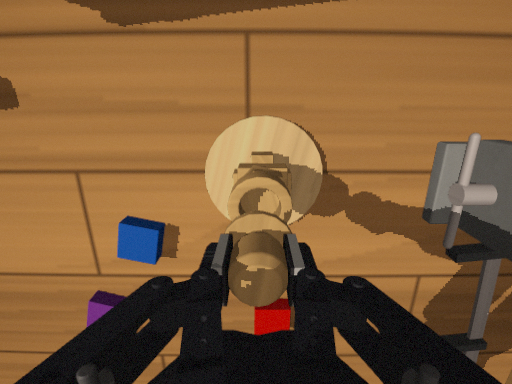

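The finial hangs upright, with the column straight and the ring's hole clear at scene crop (255,255). I'll lower the spigot into the hole in steps.

>>> servo_tool:
  series: "1 0 0 0.02 0 0 0;1 0 0 0.035 0 0 0;1 0 0 0.042 0 0 0;1 0 0 0.048 0 0 0;1 0 0 0.048 0 0 0"

```text
time_s: 22.53
eef_pos: [0.5577, -0.3684, 0.1485]
eef_rot: [-0.001, 1.0, 0.001, -0.001]
wrist_force: [-0.7, 0.1, -1.6]
opening: 0.356
grasp_force: 59.5
```

>>> servo_tool:
  series: "1 0 0 0.004 0 0 0;1 0 0 0.008 0 0 0;1 0 0 0.011 0 0 0;1 0 0 0.012 0 0 0;1 0 0 0.012 0 0 0"

```text
time_s: 22.95
eef_pos: [0.5587, -0.3701, 0.1404]
eef_rot: [0.001, 1.0, 0.0, 0.001]
wrist_force: [-1.2, 2.0, 9.3]
opening: 0.356
grasp_force: 60.6
```

The finial met the ring at the expected seated height (TCP 0.140). Releasing and retreating.

>>> servo_tool:
  series: "-1 0 0 -0.001 0 0 0;-1 0 0 -0.001 0 0 0;-1 0 0 -0.001 0 0 0;-1 0 0 -0.001 0 0 0;-1 0 0 -0.04 0 0 0;-1 0 0 -0.08 0 0 0;-1 0 0 -0.12 0 0 0;-1 -0.1 0 -0.13 0 0 0;-1 -0.1 0 -0.13 0 0 0;-1 -0.1 0 -0.13 0 0 0;-1 -0.1 0 -0.13 0 0 0;-1 -0.1 0 -0.13 0 0 0"

```text
time_s: 23.95
eef_pos: [0.4572, -0.37, 0.2682]
eef_rot: [0.0, 1.0, -0.001, 0.0]
wrist_force: [0.3, 0.2, 0.6]
opening: 1.002
grasp_force: 0.0
```

Run:
```python
from h import *
o=ctrl.get_obs();print(o['time_s'],o['eef_pos'],o['opening'],o['wrist_force'])
s=grab('scene'); save(s,'pics/s10.png',(100,40,260,200),3.5)
c=grab('wrist')
for d in (s,c):
    seg(d,(.5575,-.371),.04,.14,.16); seg(d,(.5575,-.371),.04,.1,.106);seg(d,(.5575,-.371),.05,.106,.116)
```

```text
23.95 [ 0.45721864 -0.36995844  0.26824108] 1.0015357152268003 [0.33567847 0.23155065 0.57247664]
ztop 0.1480 n 94 bbox-mid [ 0.5573 -0.3669]  rect c [ 557.4 -367.1] size [32.9 27. ] ang 60.8 mean [ 0.5592 -0.3638]
ztop 0.1031 n 61 bbox-mid [ 0.5585 -0.3628]  rect c [ 561.2 -359.3] size [38.2 53.8] ang 68.0 mean [ 0.5637 -0.354 ]
ztop 0.1106 n 131 bbox-mid [ 0.5582 -0.363 ]  rect c [ 560.1 -361.2] size [42.5 49.5] ang 74.2 mean [ 0.5606 -0.3589]
ztop 0.1480 n 1177 bbox-mid [ 0.5563 -0.3702]  rect c [ 556.3 -370.2] size [30.6 30.9] ang 89.9 mean [ 0.5561 -0.3701]
ztop 0.1044 n 760 bbox-mid [ 0.5566 -0.3698]  rect c [ 556.6 -369.8] size [54.5 54.6] ang 89.9 mean [ 0.5567 -0.3689]
ztop 0.1105 n 733 bbox-mid [ 0.5555 -0.3707]  rect c [ 557.2 -371.2] size [49.5 48.5] ang 21.7 mean [ 0.5532 -0.3701]
```

View pics/s10.png

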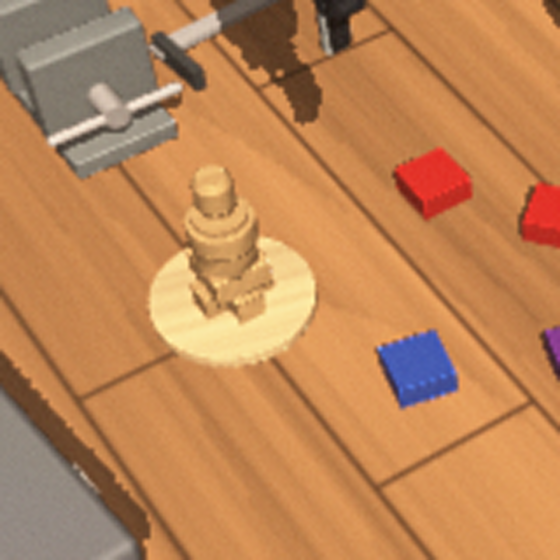

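The column stands complete at crop (225,240). The finial's top is at 150 mm and its axis matches the ring's to within 1 mm, so it is fully seated. The gripper is clear.

```bash
python3 -c "
from bench import ctrl
print(ctrl.hand_in())"
```

```text
the job is handed in; nothing more can be done
None
```

The column is built in order on the plate (cross, square, hexagon, ring, finial), each piece centred to within about 2 mm on the one below; the finial is fully seated, the bystanders were left alone, and the job was handed in at about 24 s.

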